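# Clear the carving board and hang up the bench scraper

## Task

Use the bench scraper to sweep all four wood chips off the carving board into the chip tray at the board's side, without handling the chips. Then put the scraper away: feel for the rail, hook the scraper over it on the empty stretch at least 100 mm to the left of the brass stop collar, slide it along the rail until it rests against the collar, and leave it hanging there by itself. The collar is only finger-tight, so meet it gently and do not shift it, and do not force the rail; leave everything else as it is.

Things in the scene. Friction and masses are not known exactly. Their poses are not given: they have to be found in the camera images.
- scraper: Bench scraper: pale wooden block 180 (x) x 26 (y) x 62 (z) mm with a flat steel sole, a blue line above it and a steel strap hook on top; 0.3 to 0.45 kg, centre of mass 35 mm above the sole's middle. Starts standing on the bench left of the board, long side roughly along world x. Origin: centre of the sole; x along the block, away from the robot, z up. May turn a little in the grip.
- scraper_grip (a point): A good place to pinch the block across its 26 mm thickness (y), on the robot's side of the hook: x = -45 mm, 50 mm above the sole. Axes as the scraper's. Up to 60 N does no harm.
- scraper_hook (a point): Point inside the hook, 105 mm above the sole's centre: where the rail's axis lies when the hook is fully seated. Hook: strap 4 mm thick, 20 mm wide (y); stem on the robot's side, inner face at x = -10 mm, rising from the block; peaked crown, two sides at 45 degrees, top 122 mm above the sole; tip on the far side, inner face at x = +10 mm. Inside 20 mm for a 16 mm rail.
- scraper_tip (a point): Free lower end of the hook's tip: x = +12 mm, 88 mm above the sole, 26 mm above the block's top. The rail enters the throat below this end (between it and the block's top, as the hook moves away from the robot), then the hook is lowered about 30 mm onto it.
- board: Carving board, fixed on the bench: medium-brown wood with darker end strips, 210 (x) x 300 (y) x 35 (z) mm. Origin: centre of its underside; its top is 35 mm above. The tray stands against its -y side.
- tray: Chip tray, fixed: open grey tray 250 (x) x 130 (y) mm, walls 28 mm high (lower than the board's top) and 4 mm thick, standing along the board's -y side, 1 mm from it, long side along the board's x. Origin: centre of its underside.
- chip0: Pale wood chip (offcut), about 60 x 24 x 13 mm, 12 g, lying loose on the board within 90 mm of its middle in its y and within 80 mm in its x. Origin: centre of its underside, x along it.
- chip1: Pale wood chip (offcut), about 60 x 24 x 13 mm, 12 g, lying loose on the board within 90 mm of its middle in its y and within 80 mm in its x. Origin: centre of its underside, x along it.
- chip2: Pale wood chip (offcut), about 60 x 24 x 13 mm, 12 g, lying loose on the board within 90 mm of its middle in its y and within 80 mm in its x. Origin: centre of its underside, x along it.
- chip3: Pale wood chip (offcut), about 60 x 24 x 13 mm, 12 g, lying loose on the board within 90 mm of its middle in its y and within 80 mm in its x. Origin: centre of its underside, x along it.
- stand: Tool rail, fixed: two wooden posts, 30 mm square, 310 mm high, 390 mm left (+y) and 340 mm right of this origin, carry a level round steel bar, 16 mm in diameter, along y, exactly above the origin's y line. The bar is clamped to the posts at any height: its axis 185 to 265 mm above the bench, not measured, to be felt for (or seen). It holds firm. Origin on the bench; x away from robot.
- collar_mark (a point): Point on the bench exactly below the left (+y) face of the brass stop collar on the bar (34 mm in diameter, 16 mm wide, red thumbscrew), 45 mm to the right of the stand's origin. The hook's 20 mm strap is against the collar when scraper_hook is 10 mm to the left of this point. The bar is empty from there to the left post's clamp; a template and a brush hang on its right.
- collar (a joint): How far the collar has slipped along the bar (m, + to the left), 0 at the start. It slips when pushed with more than about 12 N.
- template (a joint): Swing of the plywood scoop template that hangs on the bar 80 mm to the right of the collar's left face (rad, 0 hanging straight). Bystander, about 70 mm wide along x, reaching 113 mm below the bar.
- brush (a joint): Swing of the red and black bench brush that hangs on the bar 150 mm to the right of the collar's left face (rad, 0 hanging straight). Bystander, 72 mm wide along x, reaching 98 mm below the bar.
- mallet: Bystander: round carver's mallet standing on its head, 84 mm in diameter, 210 mm high. Origin: centre of its underside.
- jar: Bystander: amber jar with brush handles, 76 mm in diameter, 141 mm high. Origin: centre of its underside.
- gouge: Bystander: gouge 230 mm long with a wooden handle, lying on the bench behind the rail. Origin: underside of its middle.
- plane: Bystander: block plane 160 x 46 x 57 mm on the left of the bench. Origin: centre of its sole.
- spoon: Bystander: half-carved wooden spoon blank, 200 mm long, 22 mm high, at the left. Origin: underside of its middle.
Mind the look-alikes: they are no part of the job. Leave any black or green look-alike of the chip0 alone. What is shaped like the chip1 but grey or pink is not meant.

How it is judged:
By the outcome, as a careful person would: the job done as asked, in the order asked, and still so for the second after the job is handed in, with the robot touching nothing.
It also fails if it takes over 72 s, if anything falls off the work surface, if the arm or the gripper's body presses on something with over 40 N, if the wrist force passes 120 N, or if a joint passes its speed limit or range.

## Robot

A 6-joint arm with a two-finger parallel gripper is mounted at the origin on the work surface. World frame = base frame: x ahead of the robot, y to its left, z up, the work surface at z = 0. Lengths are in mm, angles in rad, forces in N, time in s.
With the tool pointing down it reaches from about 400 to 925 mm from the base axis. Payload 12.5 kg.
Tool frame: the origin (TCP) lies at the centre of the arm's flange, where the gripper is bolted on; the fingertips stand 190 mm ahead of it and the grasp point (between the pads) lies 171 mm ahead of it; z points along the fingers, y is the line along which they close (so a half turn about z gives the same grasp; the last joint's range is limited). The gripper opens to 95 mm and grips with 3 to 60 N. Pads are 20 mm wide; open, the fingers measure 119 mm over their backs; the gripper's body (75 mm by 180 mm) begins 59 mm behind the grasp point.
Start: joints at [1.223, 0.491, 1.559, -0, 1.092, -0.106], TCP at [149.632, 606.824, 404.761] pointing down, gripper open.
Joint ranges: [-3.1, 3.1], [-0.84, 2.19], [0.05, 2.79], [-1.13, 4.28], [0.06, 2.93], [-2.69, 2.69]. Speed limits (rad/s): [2.22, 2.22, 2.79, 3.14, 3.14, 3.14].

## Interface

Orientations are given as a rotation vector (axis times angle).
In Python, from bench import read_state, read_camera, sign_off gives the robot as it stands.
- The arm moves only by the tool servo_tool, never from a script. Its argument "rows" is one flat list of numbers, 5 for each row, row after row: the finger opening in mm, from 0 to 95.1, then the shift along the world's x, y, z in mm, then the turn about the world's z in rad. In form: [hand, dx, dy, dz, spin, hand, dx, dy, dz, spin, ...]. A call has 1 to 5 rows; each row is the pose to reach, as a shift and turn from the pose commanded when the call began; what a row does not reach only later rows make up. A row lasts 1/12 s, in which the tool goes at most 41.7 mm and 7.16 degrees, less where a joint would pass 70% of its speed; a pose out of reach is approached as far as the arm can. A call with a gripper value outside its range is refused whole. The fingers move at their own pace and stop on an object; "grip_force" is the grip in N (left out, the last holds). Time passes only in rows, so rows that repeat a pose let the fingers close. It gives the time, the measured TCP pose, the force, the opening and the grip force at its end, in the units of the state.
- read_state(): the state, without advancing time (a new reading comes with each control period).
- read_camera(name): name is "scene" or "top" or "wrist"; returns a dict with "img" (384x512x3 uint8, red, green, blue), "fx", "fy", "cx", "cy" (pixels), "cam_to_world" (4x4, takes a point from camera to world coordinates). Camera axes: x right, y down, z forward; pixel columns grow to the right and rows downward; lengths in mm; the calibration is good to about 2 mm. A picture is of the moment at which its call begins. There is no depth.
- sign_off(): hands the job in; it is judged then, once.
The state is a dict: "time_s": time; "joint_positions": joint angles; "dq": joint speeds; "joint_efforts": joint torques, N m; "tool_pos": TCP position; "tool_rot": TCP orientation; "ft_force": force on the tool from outside, world axes, zero at the start; "torque": the same for the moment, N m; "width": finger opening in mm; "finger_force": force on a finger pad.
Only numpy, scipy, OpenCV 4.12 (cv2) and the standard library are available. Lean on these libraries where they do the work, as an engineer would, in place of code of your own. Each camera call takes 0.05 s, during which the arm holds its last target. There are 200 camera calls.

## Working session

There is one attempt and no reset: what is moved stays moved. The work goes in short steps, Python scripts to look and compute and a tool call to move; the robot and the scene stay as the last step left them, time stands still between calls to the robot, and variables do not carry over. Pictures are saved under pics/ and viewed, at most 11 in all, crops included, and the job is handed in when it is done.

Besides the shell and the picture viewer there is one more tool, called by a JSON object that holds its "op" and its "data", one argument or row to a line. servo_tool: Moves the arm, as the interface text tells. Its arguments: {"type":"object","properties":{"rows":{"type":"array","items":{"type":"number"}},"grip_force":{"type":"number"}},"required":["rows"]}

```bash
mkdir -p pics; ls; cat > h.py <<'E'
import numpy as np,cv2
from bench import *
def cam(n,save=None):
    c=read_camera(n)
    if save: cv2.imwrite('pics/'+save,c['img'][:,:,::-1])
    return c
def ray(c,u,v):
    T=np.array(c['cam_to_world']);d=T[:3,:3]@np.array([(u-c['cx'])/c['fx'],(v-c['cy'])/c['fy'],1]);return T[:3,3],d
def onz(c,u,v,z):
    o,d=ray(c,u,v);return (o+d*(z-o[2])/d[2]).round(1)
def proj(c,p):
    T=np.linalg.inv(np.array(c['cam_to_world']));q=T[:3,:3]@np.array(p,float)+T[:3,3]
    return (c['fx']*q[0]/q[2]+c['cx'],c['fy']*q[1]/q[2]+c['cy'])
def tri(c1,p1,c2,p2):
    A=[];b=[]
    for c,p in((c1,p1),(c2,p2)):
        o,d=ray(c,*p);d=d/np.linalg.norm(d);M=np.eye(3)-np.outer(d,d);A.append(M);b.append(M@o)
    return np.linalg.lstsq(np.vstack(A),np.hstack(b),rcond=None)[0].round(1)
E
python3 - <<'E'
from h import *
a=cam('top');b=cam('scene')
for n,c in(('top',a),('scene',b)):
    print(n,c['fx'],c['cx'],c['cy'],np.array(c['cam_to_world']).round(3).tolist())
    im=cv2.resize(c['img'][:,:,::-1],(800,600),interpolation=cv2.INTER_CUBIC);cv2.imwrite(f'pics/{n}0.png',im)
    np.save(f'{n}0.npy',c['img'])
print(read_state())
E
```

```text
pics
top 448.39970835546796 254.1700708267049 192.86730026765747 [[0.033, -0.972, 0.234, 225.235], [-0.999, -0.033, 0.001, 3.828], [0.007, -0.234, -0.972, 1472.199], [0.0, 0.0, 0.0, 1.0]]
scene 408.8817867777941 259.3216146475171 197.27326216303243 [[-0.709, 0.568, -0.418, 1098.649], [0.705, 0.565, -0.429, 582.486], [-0.007, -0.599, -0.801, 1180.826], [0.0, 0.0, 0.0, 1.0]]
{'time_s': 0.1, 'joint_positions': array([ 1.22336146e+00,  4.91471588e-01,  1.55941373e+00, -2.76316724e-05,
        1.09170808e+00, -1.05626837e-01]), 'dq': array([ 5.40986267e-05, -1.25747873e-03, -1.62711516e-03, -1.60108926e-04,
        4.78843155e-04,  7.70894466e-04]), 'joint_efforts': array([ 2.03716001e-03, -6.13628554e+01, -2.58608848e+01,  6.94285613e-02,
        4.69188101e-02, -8.65908578e-05]), 'tool_pos': array([149.64366369, 606.77878867, 404.22861211]), 'tool_rot': array([-3.78862309e-01, -3.11846168e+00,  1.54035160e-03]), 'ft_force': array([ 0.87531798,  0.86687333, -0.52028659]), 'torque': array([-0.08051881, -0.00911612,  0.032215  ]), 'finger_force': 0.0, 'width': 95.0871352452595}
```

View pics/top0.png

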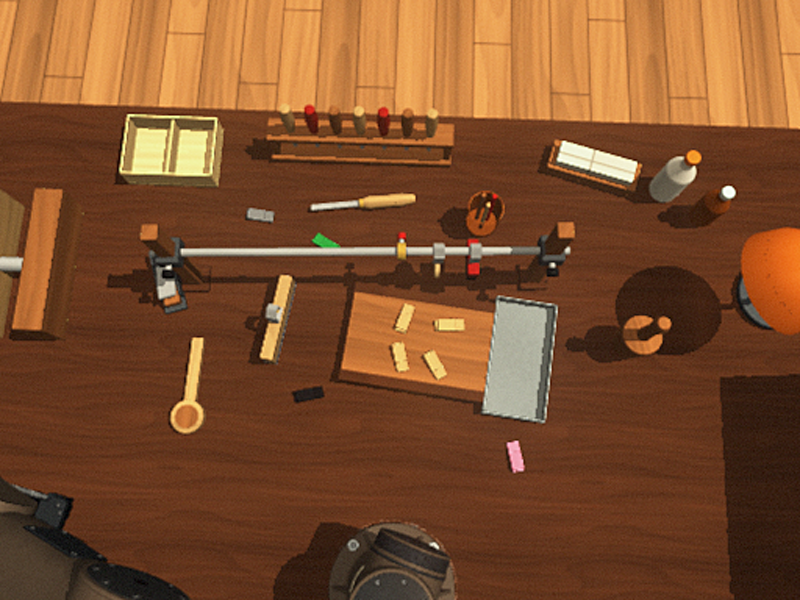

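View pics/scene0.png

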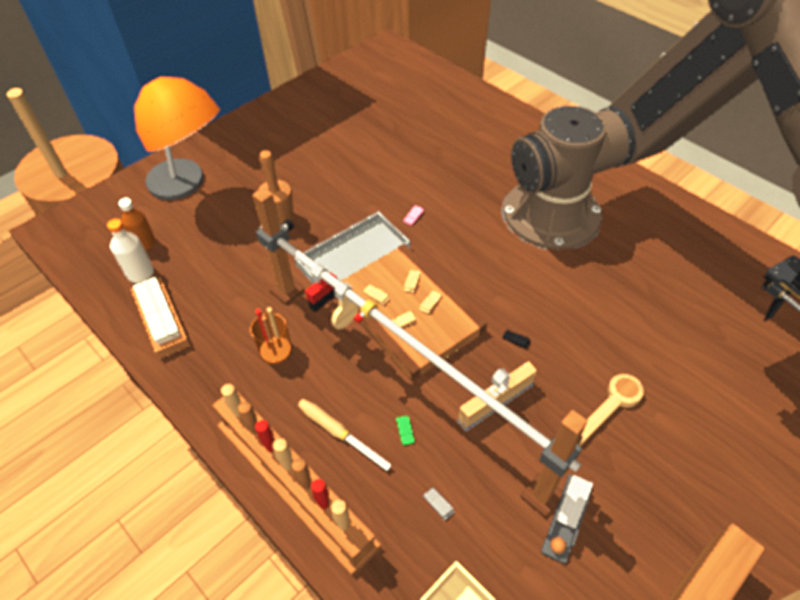

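Top view (800-px scale): the scraper is at (277,318), and the four pale chips are on the board at (404,318), (450,325), (400,356) and (434,364). The look-alikes are black (308,394), green (325,241), pink (515,456) and grey (260,215), all off the board. The rail runs along row ~250, with the collar at (402,247). Next I'll measure these.

```bash
python3 - <<'E'
from h import *
a=cam('top');b=cam('scene')
def blobs(c,lo,hi,amin,roi=None):
    hsv=cv2.cvtColor(c['img'],cv2.COLOR_RGB2HSV);m=cv2.inRange(hsv,lo,hi)
    if roi: k=np.zeros_like(m);k[roi[1]:roi[3],roi[0]:roi[2]]=1;m=m*k
    out=[]
    for ct in cv2.findContours(m,cv2.RETR_EXTERNAL,cv2.CHAIN_APPROX_NONE)[0]:
        if cv2.contourArea(ct)>=amin: out.append((cv2.minAreaRect(ct),ct))
    return out
hsv=cv2.cvtColor(a['img'],cv2.COLOR_RGB2HSV)
for u,v in((404,318),(450,325),(285,285),(268,350),(370,330),(460,370),(402,250),(300,252)): print((u,v),hsv[int(v/1.5625),int(u/1.5625)])
for r,ct in blobs(a,(15,60,170),(30,170,255),30,(150,165,360,250)):
    z=62 if r[0][0]<200 else 48
    B=np.array([onz(a,*p,z)[:2] for p in cv2.boxPoints(r)])
    print('pale',np.round(r[0],1),z,B.mean(0).round(1),B.round().tolist())
# rail line: grey bright pixels
def railpts(c,u0,u1,f):
    g=c['img'].astype(int);P=[]
    for u in range(u0,u1,3):
        v=f(u);s=slice(int(v)-7,int(v)+8);col=g[s,u];
        w=((col.max(1)-col.min(1)<35)&(col.mean(1)>90))
        if w.sum()>=2: P.append((u,np.arange(s.start,s.stop)[w].mean()))
    return np.array(P)
Pt=railpts(a,125,245,lambda u:161); 
# scene: (370,312)->(545,443) in 800 scale
Ps=railpts(b,242,345,lambda u:(312+(u*1.5625-370)*(443-312)/175)/1.5625)
def plane(c,P):
    vx,vy,x,y=cv2.fitLine(P.astype(np.float32),cv2.DIST_HUBER,0,.01,.01).ravel()
    res=np.abs((P-[x,y])@[-vy,vx]);print('line',len(P),(x,y),(vx,vy),'res',res.mean(),res.max())
    o,d1=ray(c,x,y);_,d2=ray(c,x+50*vx,y+50*vy);n=np.cross(d1,d2);n/=np.linalg.norm(n);return n,n@o
n1,k1=plane(a,Pt);n2,k2=plane(b,Ps)
d=np.cross(n1,n2);d/=np.linalg.norm(d)
for y in(0,100,200,300):
    print('rail',np.linalg.solve([n1,n2,[0,1,0]],[k1,k2,y]).round(1))
for nm,c in(('top',a),('scene',b)):
    for r,ct in blobs(c,(20,170,150),(32,255,255),4): print('yel',nm,r, ct.reshape(-1,2).min(0),ct.reshape(-1,2).max(0))
# tray + board
for r,ct in blobs(a,(0,0,100),(179,40,200),1500): 
    ap=cv2.boxPoints(r);print('tray',[onz(a,*p,28)[:2].tolist() for p in ap])
for p in((354,291),(339,381),(483,400),(495,311)): print('board corner',onz(a,p[0]/1.5625,p[1]/1.5625,35))
im=cv2.resize(a['img'][140:270,150:360,::-1],(800,495),interpolation=cv2.INTER_CUBIC);cv2.imwrite('pics/crop1.png',im)
E
```

```text
(404, 318) [ 21 128 243]
(450, 325) [ 23 127 241]
(285, 285) [ 20 140 236]
(268, 350) [ 19 138 237]
(370, 330) [ 13 185 190]
(460, 370) [ 12 183 194]
(402, 250) [ 22 176 238]
(300, 252) [ 25  31 204]
pale [278.2 232.7] 48 [439.5 -75.8] [[458.0, -49.0], [472.0, -70.0], [421.0, -103.0], [407.0, -81.0]]
pale [255.6 228. ] 48 [452.5  -2.8] [[480.0, 16.0], [485.0, -8.0], [425.0, -22.0], [420.0, 2.0]]
pale [287.5 207.5] 48 [ 522.8 -104.2] [[533.0, -73.0], [536.0, -135.0], [512.0, -135.0], [510.0, -74.0]]
pale [258.5 203.2] 48 [534.   -9.9] [[509.0, 12.0], [567.0, -8.0], [559.0, -32.0], [501.0, -12.0]]
pale [176.2 202.5] 62 [525.2 254.8] [[439.0, 282.0], [617.0, 254.0], [611.0, 227.0], [434.0, 256.0]]
line 40 (np.float32(179.3), np.float32(160.8)) (np.float32(0.99998254), np.float32(-0.005914854)) res 0.17982028995060517 0.5178505680752608
line 35 (np.float32(287.3), np.float32(236.25)) (np.float32(0.7951016), np.float32(0.60647625)) res 0.2357337179475206 1.5181014911987916
rail [632.7   0.  194.4]
rail [628.6 100.  194.3]
rail [624.6 200.  194.2]
rail [620.5 300.  194.1]
yel top ((257.0, 160.0), (4.0, 8.0), 0.0) [255 156] [259 164]
yel scene ((72.5, 143.0), (4.0, 7.0), 90.0) [ 69 141] [ 76 145]
yel scene ((100.03845977783203, 61.19231033325195), (22.69835662841797, 23.194494247436523), 7.125016689300537) [88 50] [111  73]
tray [[341.1, -173.9], [593.8, -204.5], [581.3, -336.8], [329.6, -301.0]]
board corner [590.4  97.5  35. ]
board corner [398.9 119.3  35. ]
board corner [ 369.9 -176.5   35. ]
board corner [ 557.2 -201.1   35. ]
```

View pics/crop1.png

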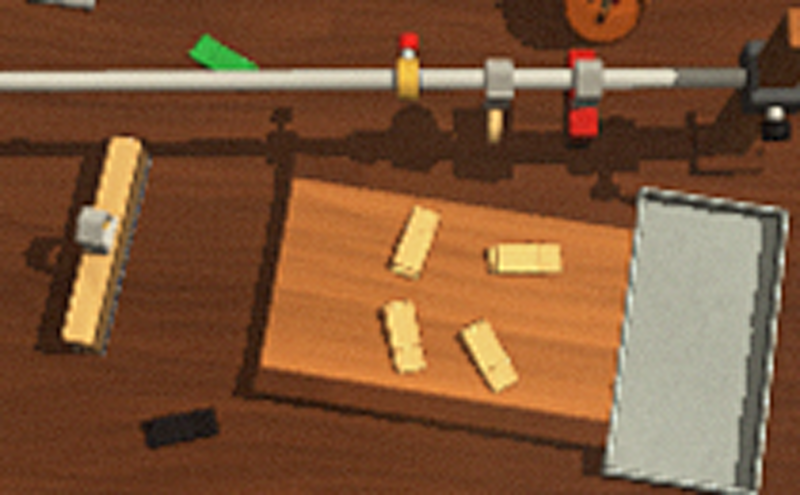

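The crop confirms it: four pale chips on the board at crop px (415,240), (525,258), (404,337) and (488,356). Black and green lie off the board, and grey and pink are elsewhere, so none of those are touched.

Measurements:
- **Scraper:** centre (525,255), yaw -0.16, size 178x26 as expected.
- **Rail:** z≈194, yaw ≈ +0.04.
- **Board:** yaw ≈ -0.115, centre ≈ (485,-40).

I'll grip at x=-60 on the block so the gripper body clears the hook and collar.

{"op": "servo_tool", "data": {
  "rows": [95,105,-114,0,0.083,95,105,-114,0,0.083,95,105,-114,0,0.083,95,105,-114,0,0.083,95,105,-114,0,0.083]
}}

```text
time_s: 0.62
tool_pos: [257.3, 489.8, 404.8]
tool_rot: [0.254, 3.131, -0.002]
ft_force: [-0.8, 0.1, -0.0]
width: 95.0
finger_force: 0.0
```

{"op": "servo_tool", "data": {
  "rows": [95,105,-114,0,0,95,105,-114,0,0,95,105,-114,0,0,95,105,-114,0,0,95,105,-114,0,0]
}}

```text
time_s: 1.03
tool_pos: [362.3, 376.1, 404.8]
tool_rot: [0.255, 3.131, -0.001]
ft_force: [0.0, 0.4, -0.3]
width: 95.3
finger_force: 0.0
```

{"op": "servo_tool", "data": {
  "rows": [95,106,-115,0,0,95,106,-115,0,0,95,106,-115,0,0,95,106,-115,0,0,95,106,-115,0,0]
}}

```text
time_s: 1.45
tool_pos: [468.5, 261.2, 404.6]
tool_rot: [0.255, 3.13, -0.0]
ft_force: [-0.3, -0.0, 0.2]
width: 95.1
finger_force: 0.0
```

```bash
python3 - <<'E'
from h import *
s=read_state();print(s['time_s'],s['tool_pos'],s['tool_rot'])
c=cam('wrist');print(np.array(c['cam_to_world']).round(2).tolist())
im=cv2.resize(c['img'][:,:,::-1],(640,480));
for P in((525,255,62),(466,264.3,62)):
    u,v=proj(c,P);cv2.circle(im,(int(u*1.25),int(v*1.25)),4,(0,0,255),2)
cv2.imwrite('pics/w1.png',im)
E
```

```text
1.45 [468.49267836 261.152232   404.5739372 ] [ 2.54504573e-01  3.13038315e+00 -3.70920593e-04]
[[0.16, 0.96, 0.24, 400.26], [0.99, -0.16, -0.04, 271.04], [-0.0, 0.25, -0.97, 384.45], [0.0, 0.0, 0.0, 1.0]]
```

View pics/w1.png

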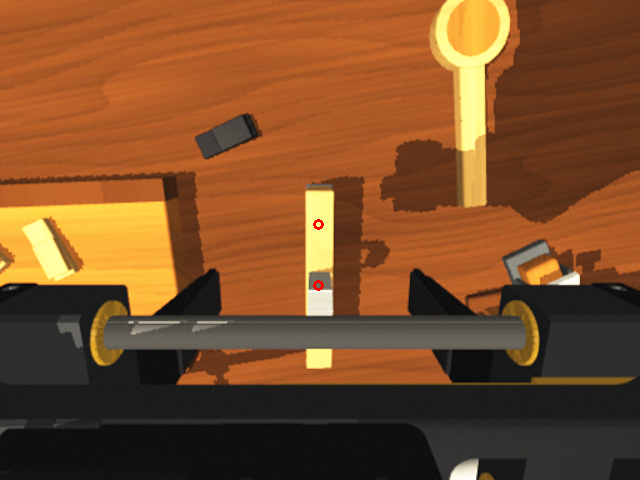

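The wrist view shows the scraper block centred between the fingers, at u≈319, rows 185–368. The predicted grip mark at (319,224) is on the wood, clear of the hook at (319,290). Descending.

{"op": "servo_tool", "data": {
  "rows": [95,0,0,-40,0,95,0,0,-80,0,95,0,0,-110,0,95,0,0,-135,0,95,0,0,-150,0]
}}

```text
time_s: 1.92
tool_pos: [464.3, 264.9, 252.2]
tool_rot: [-0.247, -3.129, 0.002]
ft_force: [1.2, 1.0, 0.6]
width: 94.6
finger_force: 0.0
```

{"op": "servo_tool", "data": {
  "rows": [95,0,0,-15,0,95,0,0,-27,0,95,0,0,-31,0,95,0,0,-31,0,95,0,0,-31,0]
}}

```text
time_s: 2.33
tool_pos: [465.3, 264.5, 224.1]
tool_rot: [0.248, 3.132, 0.0]
ft_force: [-0.2, -0.6, -0.4]
width: 95.1
finger_force: 0.0
```

{"op": "servo_tool", "data": {
  "rows": [20,0,0,0,0,20,0,0,0,0,20,0,0,0,0,20,0,0,0,0,20,0,0,0,0],
  "grip_force": 55
}}

```text
time_s: 2.75
tool_pos: [465.7, 263.8, 224.1]
tool_rot: [0.249, 3.131, 0.0]
ft_force: [0.4, 0.1, 0.3]
width: 67.1
finger_force: 0.0
```

{"op": "servo_tool", "data": {
  "rows": [20,0,0,0,0,20,0,0,0,0,20,0,0,0,0,20,0,0,0,0,20,0,0,0,0]
}}

```text
time_s: 3.17
tool_pos: [465.6, 263.8, 223.7]
tool_rot: [-0.249, -3.132, -0.0]
ft_force: [-1.0, -0.5, -0.9]
width: 33.9
finger_force: 0.0
```

{"op": "servo_tool", "data": {
  "rows": [20,0,0,0,0,20,0,0,0,0,20,0,0,0,0,20,0,0,0,0,20,0,0,0,0]
}}

```text
time_s: 3.58
tool_pos: [465.6, 263.9, 223.8]
tool_rot: [0.249, 3.132, 0.0]
ft_force: [-0.2, 0.5, 0.0]
width: 25.6
finger_force: 54.9
```

{"op": "servo_tool", "data": {
  "rows": [20,0,0,15,0,20,0,0,35,0,20,0,0,60,0,20,0,0,60,0,20,0,0,60,0]
}}

```text
time_s: 4.0
tool_pos: [465.5, 263.7, 284.2]
tool_rot: [0.249, 3.13, 0.001]
ft_force: [0.1, -0.6, -3.5]
width: 25.6
finger_force: 54.9
```

```bash
python3 - <<'E'
from h import *
s=read_state();print(s['time_s'],s['tool_pos'],s['width'],s['finger_force'],s['ft_force'],s['torque'])
c=cam('scene');t=cam('top')
a=c['img'][215:285,280:360,::-1];b=t['img'][165:240,145:225,::-1]
a=cv2.resize(a,(400,350),interpolation=cv2.INTER_CUBIC);b=cv2.resize(b,(400,350),interpolation=cv2.INTER_CUBIC)
cv2.imwrite('pics/lift.png',np.hstack([a,b]))
E
```

```text
4.0 [465.50109414 263.74323441 284.23246014] 25.574612767025137 54.91640567779541 [ 0.10768623 -0.62389306 -3.47656168] [0.00249849 0.18685149 0.02701304]
```

View pics/lift.png

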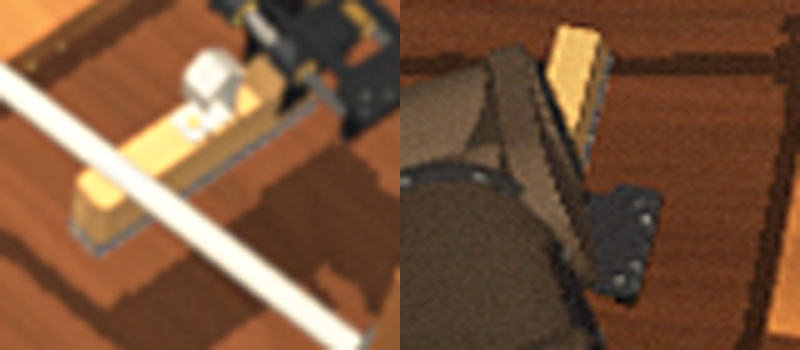

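The scraper is lifted and held, with its sole roughly level. Far lower corner is at crop (97,252). I'll check tilt numerically before lowering it onto the board.

```bash
python3 - <<'E'
from h import *
c=cam('scene');t=cam('top')
y=-.159;ex=np.array([np.cos(y),np.sin(y),0]);ey=np.array([-np.sin(y),np.cos(y),0])
g=np.array([465.5,263.7,60.5])
for sag in(0,4,8):
  for nm,lx,ly,z in(('farbotL',150,13,0),('farbotR',150,-13,0),('fartopL',150,13,62),('fartopR',150,-13,62)):
    p=g+ex*lx+ey*ly+[0,0,z-sag];u,v=proj(c,p);print(sag,nm,np.round([(u-280)*5,(v-215)*5],0),end=' ')
  print()
print('collar left face y', onz(t,254.5,160.4,194), onz(t,260,160.4,194))
bc=np.array([486,-40])
E
```

```text
0 farbotL [ 91. 259.] 0 farbotR [ 65. 228.] 0 fartopL [ 99. 209.] 0 fartopR [ 71. 178.] 
4 farbotL [ 91. 262.] 4 farbotR [ 64. 231.] 4 fartopL [ 98. 213.] 4 fartopR [ 70. 181.] 
8 farbotL [ 91. 265.] 8 farbotR [ 64. 234.] 8 fartopL [ 98. 216.] 8 fartopR [ 70. 184.] 
collar left face y [632.4   7.6 194. ] [633.   -8.8 194. ]
```

The corners match a level scraper: predicted (91,259)/(71,178), seen (97,255)/(78,178). The collar's left face is at y≈7.6 and its width comes out at 16.4, which matches. Next I'll place the scraper at the board's left side for the sweep.

{"op": "servo_tool", "data": {
  "rows": [20,-5,-35,0,0.044,20,-10,-70,0,0.044,20,-14,-105,0,0.044,20,-18,-140,0,0.044,20,-22,-170,0,0.044]
}}

```text
time_s: 4.62
tool_pos: [443.0, 92.1, 282.9]
tool_rot: [-0.18, -3.135, 0.0]
ft_force: [-0.0, 0.5, -3.4]
width: 25.8
finger_force: 54.9
```

{"op": "servo_tool", "data": {
  "rows": [20,-3,-25,0,0,20,-5,-43,0,0,20,-5,-43,-8,0,20,-5,-43,-16,0,20,-5,-43,-20,0]
}}

```text
time_s: 5.03
tool_pos: [438.5, 51.1, 262.3]
tool_rot: [-0.181, -3.135, -0.0]
ft_force: [0.1, 0.4, -2.9]
width: 25.7
finger_force: 54.9
```

{"op": "servo_tool", "data": {
  "rows": [20,0,0,-1,0,20,0,0,-2,0,20,0,0,-3,0,20,0,0,-3.5,0,20,0,0,-3.5,0]
}}

```text
time_s: 5.45
tool_pos: [438.7, 51.1, 260.3]
tool_rot: [0.179, 3.136, 0.0]
ft_force: [0.7, -0.1, -3.1]
width: 25.5
finger_force: 54.9
```

{"op": "servo_tool", "data": {
  "rows": [20,-0.7,-6,0,0,20,-2,-17,0,0,20,-3.2,-28,0,0,20,-4.5,-39,0,0,20,-5.7,-50,0,0]
}}

```text
time_s: 5.87
tool_pos: [432.8, 0.1, 260.5]
tool_rot: [0.18, 3.136, 0.0]
ft_force: [-0.0, 0.2, -3.2]
width: 25.4
finger_force: 54.9
```

{"op": "servo_tool", "data": {
  "rows": [20,-1.2,-10,0,0,20,-2.3,-20,0,0,20,-3.5,-30,0,0,20,-4.6,-40,0,0,20,-5.8,-50,0,0]
}}

```text
time_s: 6.28
tool_pos: [427.0, -50.1, 260.3]
tool_rot: [0.18, 3.136, 0.0]
ft_force: [-0.6, 0.8, -3.0]
width: 25.7
finger_force: 54.9
```

{"op": "servo_tool", "data": {
  "rows": [20,-1.2,-10,0,0,20,-2.3,-20,0,0,20,-3.5,-30,0,0,20,-4.6,-40,0,0,20,-5.8,-50,0,0]
}}

```text
time_s: 6.7
tool_pos: [421.2, -100.2, 260.3]
tool_rot: [0.18, 3.136, 0.0]
ft_force: [-0.1, 1.0, -3.1]
width: 26.2
finger_force: 54.9
```

{"op": "servo_tool", "data": {
  "rows": [20,-1.2,-10,0,0,20,-2.3,-20,0,0,20,-3.5,-30,0,0,20,-4.6,-40,0,0,20,-5.8,-50,0,0]
}}

```text
time_s: 7.12
tool_pos: [415.4, -150.2, 260.3]
tool_rot: [0.18, 3.136, 0.0]
ft_force: [0.7, 0.7, -2.7]
width: 25.9
finger_force: 54.9
```

{"op": "servo_tool", "data": {
  "rows": [20,-1.2,-10,0,0,20,-2.3,-20,0,0,20,-3.5,-30,0,0,20,-4.6,-40,0,0,20,-5.2,-45,0,0]
}}

```text
time_s: 7.53
tool_pos: [410.3, -195.5, 260.3]
tool_rot: [0.181, 3.136, -0.0]
ft_force: [0.0, 0.7, -2.5]
width: 25.7
finger_force: 54.9
```

```bash
python3 - <<'E'
from h import *
s=read_state();print(s['time_s'],s['tool_pos'],s['ft_force'])
c=cam('scene');t=cam('top')
a=cv2.resize(c['img'][120:240,170:320,::-1],(400,320),interpolation=cv2.INTER_CUBIC);b=cv2.resize(t['img'][150:280,210:370,::-1],(400,320),interpolation=cv2.INTER_CUBIC)
cv2.imwrite('pics/sweep.png',np.hstack([a,b]))
E
```

```text
7.5333 [ 410.25495577 -195.51759988  260.25780738] [ 0.01531991  0.66213182 -2.50839024]
```

View pics/sweep.png

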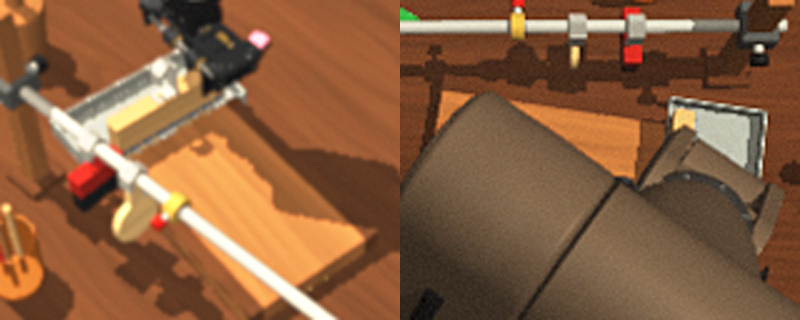

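The board is bare in the scene view and the scraper stands over the tray, with a chip seen in it at right-crop (683,122). Lifting away and moving to the left stretch, staying on the robot's side of the template and brush.

{"op": "servo_tool", "data": {
  "rows": [20,0,0,20,0,20,5,0,45,0,20,10,0,70,0,20,15,0,83,0,20,20,0,83,0]
}}

```text
time_s: 8.05
tool_pos: [430.7, -193.9, 345.7]
tool_rot: [0.179, 3.133, -0.003]
ft_force: [-0.0, 0.5, -2.6]
width: 25.2
finger_force: 54.9
```

{"op": "servo_tool", "data": {
  "rows": [20,0,25,0,0.02,20,0,55,0,0.04,20,0,85,0,0.06,20,0,115,0,0.08,20,0,145,0,0.1]
}}

```text
time_s: 8.47
tool_pos: [429.9, -47.6, 342.2]
tool_rot: [-0.022, -3.14, -0.001]
ft_force: [0.8, -0.2, -2.2]
width: 25.9
finger_force: 54.9
```

{"op": "servo_tool", "data": {
  "rows": [20,0,30,0,0.02,20,0,60,0,0.04,20,0,90,0,0.056,20,0,120,0,0.056,20,0,150,0,0.056]
}}

```text
time_s: 8.88
tool_pos: [429.8, 102.6, 342.2]
tool_rot: [0.065, -3.139, -0.0]
ft_force: [0.5, -0.1, -3.0]
width: 25.6
finger_force: 54.9
```

{"op": "servo_tool", "data": {
  "rows": [20,0,25,0,0,20,0,40,0,0,20,0,40,0,0,20,0,40,0,0,20,0,40,0,0]
}}

```text
time_s: 9.3
tool_pos: [430.2, 140.5, 342.6]
tool_rot: [0.065, -3.14, 0.0]
ft_force: [-0.5, 0.2, -2.7]
width: 25.7
finger_force: 54.9
```

```bash
python3 - <<'E'
from h import *
s=read_state();print(s['time_s'],s['tool_pos'],s['tool_rot'],s['ft_force'],s['torque'])
c=cam('scene');t=cam('top')
a=cv2.resize(c['img'][120:260,170:345,::-1],(400,320),interpolation=cv2.INTER_CUBIC);b=cv2.resize(t['img'][130:290,200:400,::-1],(400,320),interpolation=cv2.INTER_CUBIC)
cv2.imwrite('pics/after.png',np.hstack([a,b]))
E
```

```text
9.3 [430.15141745 140.54587909 342.56731871] [ 6.51453526e-02 -3.13963006e+00  2.92201322e-04] [-0.47068661  0.23537116 -2.65007397] [-0.00229711  0.19304409 -0.00168749]
```

View pics/after.png

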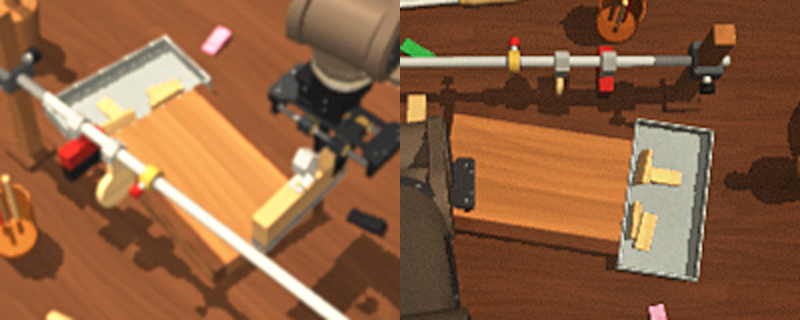

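Scene and top views both show the board clear and four pale chips in the tray, in the top crop at (645,165), (665,175), (636,215) and (648,232). Two of them lean. Next I'll bring the far end of the block under the rail and enlarge both spots.

{"op": "servo_tool", "data": {
  "rows": [20,15,0,0,0,20,35,0,0,0,20,55,0,0,0,20,70,0,0,0,20,77,0,0,0]
}}

```text
time_s: 9.82
tool_pos: [508.9, 139.9, 343.1]
tool_rot: [-0.062, 3.14, 0.0]
ft_force: [-1.2, 0.0, -3.3]
width: 25.6
finger_force: 54.9
```

```bash
python3 - <<'E'
from h import *
s=read_state();print(s['time_s'],s['tool_pos'],s['tool_rot'],s['ft_force'],s['torque'])
c=cam('scene');t=cam('top')
y=.041;ex=np.array([np.cos(y),np.sin(y),0]);ey=np.array([-np.sin(y),np.cos(y),0])
g=s['tool_pos']-[0,0,223.7]
def hk(lx,ly,z): return g+ex*(60+lx)+ey*ly+[0,0,z]
a=cv2.resize(c['img'][190:290,240:340,::-1],(500,500),interpolation=cv2.INTER_CUBIC)
rail=lambda yy:np.array([632.7-.0408*yy,yy,194.3])
for p,col in((hk(0,0,122),(0,0,255)),(hk(0,10,122),(0,0,255)),(hk(90,13,62),(255,0,0)),(hk(90,-13,62),(255,0,0)),(hk(90,13,0),(255,0,0)),(rail(142),(0,255,0)),(rail(100),(0,255,0)),(rail(180),(0,255,0))):
    u,v=proj(c,p);cv2.circle(a,(int((u+.5-240)*5),int((v+.5-190)*5)),3,col,1)
b=cv2.resize(t['img'][185:275,295:350,::-1],(300,491),interpolation=cv2.INTER_CUBIC)
b=np.vstack([b,np.zeros((9,300,3),np.uint8)])
cv2.imwrite('pics/appr.png',np.hstack([a,b]))
E
```

```text
9.8167 [508.93687062 139.85874066 343.08049459] [-6.21852539e-02  3.14021757e+00  2.21816691e-04] [-1.17563339  0.0360761  -3.31218963] [-0.05186208  0.22349621  0.07420941]
```

View pics/appr.png

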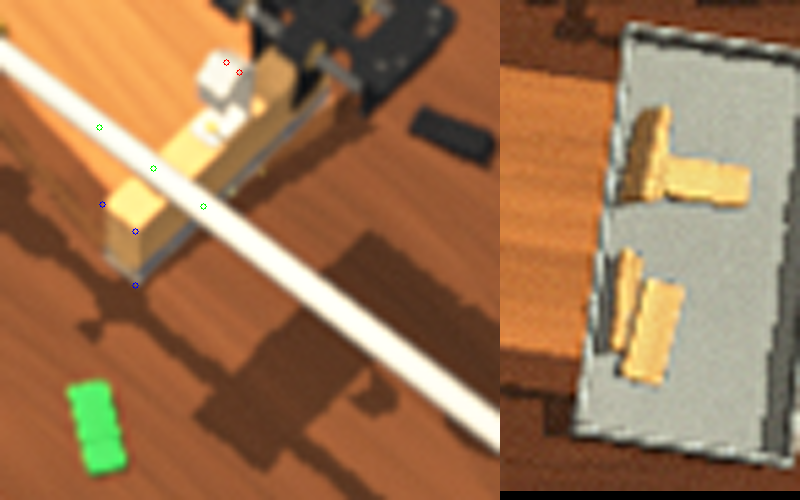

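All four chips lie in the tray at right-crop (650,155), (708,180), (625,300) and (652,330). The predicted block corners and rail points sit within a pixel of the image. The rail passes over the block, ahead of the hook at (225,80). I'll now advance the throat onto the rail.

{"op": "servo_tool", "data": {
  "rows": [20,8,0,0,0,20,16,0,0,0,20,24,0,0,0,20,32,0,0,0,20,36,0,0,0]
}}

```text
time_s: 10.33
tool_pos: [544.4, 140.8, 343.3]
tool_rot: [-0.065, 3.14, 0.0]
ft_force: [0.5, -0.6, -2.8]
width: 25.7
finger_force: 54.9
```

{"op": "servo_tool", "data": {
  "rows": [20,4,0,0,0,20,8,0,0,0,20,12,0,0,0,20,16,0,0,0,20,18,0,0,0]
}}

```text
time_s: 10.75
tool_pos: [561.8, 140.8, 343.2]
tool_rot: [-0.065, 3.141, 0.0]
ft_force: [-0.1, 0.2, -4.1]
width: 25.8
finger_force: 54.9
```

{"op": "servo_tool", "data": {
  "rows": [20,1.5,0,0,0,20,3,0,0,0,20,4.5,0,0,0,20,5.5,0,0,0,20,5.5,0,0,0]
}}

```text
time_s: 11.17
tool_pos: [566.9, 140.8, 343.2]
tool_rot: [-0.065, 3.141, 0.0]
ft_force: [-1.0, 0.2, -3.7]
width: 25.8
finger_force: 54.9
```

{"op": "servo_tool", "data": {
  "rows": [20,0.5,0,0,0,20,1,0,0,0,20,1.5,0,0,0,20,1.5,0,0,0]
}}

```text
time_s: 11.5
tool_pos: [568.4, 140.8, 343.3]
tool_rot: [-0.065, 3.141, 0.0]
ft_force: [-0.1, 0.1, -3.7]
width: 25.7
finger_force: 54.9
```

{"op": "servo_tool", "data": {
  "rows": [20,0.5,0,0,0,20,1,0,0,0,20,1,0,0,0,20,1,0,0,0]
}}

```text
time_s: 11.83
tool_pos: [569.3, 140.8, 343.3]
tool_rot: [-0.065, 3.141, 0.0]
ft_force: [-0.7, -0.1, -3.2]
width: 25.5
finger_force: 54.9
```

{"op": "servo_tool", "data": {
  "rows": [20,0.4,0,0,0,20,0.8,0,0,0,20,0.8,0,0,0,20,0.8,0,0,0]
}}

```text
time_s: 12.17
tool_pos: [569.9, 140.8, 343.2]
tool_rot: [0.065, -3.14, -0.0]
ft_force: [-3.0, 1.1, -2.0]
width: 25.4
finger_force: 54.9
```

{"op": "servo_tool", "data": {
  "rows": [20,0.4,0,0,0,20,0.8,0,0,0,20,0.8,0,0,0,20,0.8,0,0,0]
}}

```text
time_s: 12.5
tool_pos: [570.3, 140.9, 343.1]
tool_rot: [0.065, -3.138, 0.0]
ft_force: [-8.5, 0.7, 0.6]
width: 26.0
finger_force: 54.9
```

The stem touched the rail at TCP x≈569.6, so centre is about 567.7. Backing off, then lowering with force checks.

{"op": "servo_tool", "data": {
  "rows": [20,-1.5,0,0,0,20,-3,0,0,0,20,-3,0,0,0]
}}

```text
time_s: 12.75
tool_pos: [568.0, 140.8, 343.4]
tool_rot: [-0.065, 3.14, 0.0]
ft_force: [0.9, -0.1, -2.5]
width: 25.8
finger_force: 54.9
```

{"op": "servo_tool", "data": {
  "rows": [20,0,0,-3,0,20,0,0,-6,0,20,0,0,-8,0,20,0,0,-10,0,20,0,0,-10,0]
}}

```text
time_s: 13.17
tool_pos: [567.9, 140.8, 332.6]
tool_rot: [0.065, -3.14, 0.0]
ft_force: [-1.0, -0.4, -3.9]
width: 25.5
finger_force: 54.9
```

{"op": "servo_tool", "data": {
  "rows": [20,0,0,-3,0,20,0,0,-6,0,20,0,0,-9,0,20,0,0,-12,0,20,0,0,-12,0]
}}

```text
time_s: 13.58
tool_pos: [567.9, 140.8, 320.5]
tool_rot: [0.065, -3.14, 0.0]
ft_force: [-0.3, -1.0, -3.1]
width: 25.8
finger_force: 54.9
```

{"op": "servo_tool", "data": {
  "rows": [20,0,0,-1.5,0,20,0,0,-3,0,20,0,0,-4.5,0,20,0,0,-4.5,0]
}}

```text
time_s: 13.92
tool_pos: [567.9, 140.8, 316.5]
tool_rot: [0.065, -3.141, -0.0]
ft_force: [-1.0, 0.4, -2.3]
width: 25.8
finger_force: 54.9
```

{"op": "servo_tool", "data": {
  "rows": [20,0,0,-0.5,0,20,0,0,-1,0,20,0,0,-1.5,0,20,0,0,-1.5,0]
}}

```text
time_s: 14.25
tool_pos: [567.9, 140.8, 315.2]
tool_rot: [0.065, -3.141, -0.0]
ft_force: [0.4, -0.7, -2.5]
width: 25.6
finger_force: 54.9
```

{"op": "servo_tool", "data": {
  "rows": [20,0,0,-0.5,0,20,0,0,-1,0,20,0,0,-1,0,20,0,0,-1,0]
}}

```text
time_s: 14.58
tool_pos: [567.9, 140.8, 314.2]
tool_rot: [0.065, -3.141, -0.0]
ft_force: [-0.1, 0.3, -3.8]
width: 25.6
finger_force: 54.9
```

{"op": "servo_tool", "data": {
  "rows": [20,0,0,-0.5,0,20,0,0,-1,0,20,0,0,-1,0,20,0,0,-1,0]
}}

```text
time_s: 14.92
tool_pos: [568.0, 140.8, 313.2]
tool_rot: [0.065, -3.141, -0.0]
ft_force: [-0.3, -0.7, -4.2]
width: 25.8
finger_force: 54.9
```

{"op": "servo_tool", "data": {
  "rows": [20,0,0,-0.5,0,20,0,0,-0.8,0,20,0,0,-0.8,0,20,0,0,-0.8,0]
}}

```text
time_s: 15.25
tool_pos: [567.9, 140.8, 312.5]
tool_rot: [-0.065, 3.141, 0.0]
ft_force: [0.1, -0.6, -2.6]
width: 25.6
finger_force: 54.9
```

{"op": "servo_tool", "data": {
  "rows": [20,0,0,-0.5,0,20,0,0,-0.8,0,20,0,0,-0.8,0,20,0,0,-0.8,0]
}}

```text
time_s: 15.58
tool_pos: [567.9, 140.8, 311.7]
tool_rot: [-0.065, 3.141, 0.0]
ft_force: [-0.4, -0.0, -2.0]
width: 25.5
finger_force: 54.9
```

{"op": "servo_tool", "data": {
  "rows": [20,0,0,-0.4,0,20,0,0,-0.7,0,20,0,0,-0.7,0,20,0,0,-0.7,0]
}}

```text
time_s: 15.92
tool_pos: [567.9, 140.8, 310.9]
tool_rot: [0.065, -3.141, -0.0]
ft_force: [-0.3, -0.5, -2.5]
width: 25.7
finger_force: 54.9
```

```bash
python3 - <<'E'
from h import *
s=read_state();print(s['ft_force'],s['torque'])
E
```

```text
[-0.29653189 -0.53827483 -2.53129851] [ 0.01223138  0.20962014 -0.00977475]
```

{"op": "servo_tool", "data": {
  "rows": [20,0,0,-0.4,0,20,0,0,-0.7,0,20,0,0,-0.7,0,20,0,0,-0.7,0]
}}

```text
time_s: 16.25
tool_pos: [567.9, 140.8, 310.2]
tool_rot: [0.065, -3.141, -0.0]
ft_force: [-0.2, -0.3, -2.6]
width: 25.9
finger_force: 54.9
```

{"op": "servo_tool", "data": {
  "rows": [20,0,0,-0.4,0,20,0,0,-0.7,0,20,0,0,-0.7,0,20,0,0,-0.7,0]
}}

```text
time_s: 16.58
tool_pos: [567.9, 140.8, 309.5]
tool_rot: [0.065, -3.141, -0.0]
ft_force: [-0.2, 0.1, -2.5]
width: 25.7
finger_force: 54.9
```

```bash
python3 - <<'E'
from h import *
s=read_state();print(s['ft_force'],s['torque'])
E
```

```text
[-0.20058713  0.13020753 -2.52283198] [-0.02805808  0.20379115  0.01452159]
```

{"op": "servo_tool", "data": {
  "rows": [20,0,0,-0.4,0,20,0,0,-0.8,0,20,0,0,-0.8,0,20,0,0,-0.8,0]
}}

```text
time_s: 16.92
tool_pos: [567.9, 140.8, 308.9]
tool_rot: [-0.065, 3.141, 0.0]
ft_force: [-1.9, -0.5, -1.5]
width: 25.7
finger_force: 54.9
```

{"op": "servo_tool", "data": {
  "rows": [20,0,0,-0.4,0,20,0,0,-0.8,0,20,0,0,-0.8,0,20,0,0,-0.8,0]
}}

```text
time_s: 17.25
tool_pos: [568.0, 140.9, 308.5]
tool_rot: [-0.065, 3.14, 0.0]
ft_force: [-3.4, -0.4, 4.2]
width: 25.6
finger_force: 54.9
```

```bash
python3 - <<'E'
from h import *
s=read_state();print(s['ft_force'],s['torque'])
c=cam('scene')
a=cv2.resize(c['img'][190:290,240:340,::-1],(600,600),interpolation=cv2.INTER_CUBIC)
cv2.imwrite('pics/seat.png',a)
E
```

```text
[-3.35964227 -0.36129473  4.24262697] [0.0026381  0.12041235 0.03091343]
```

View pics/seat.png

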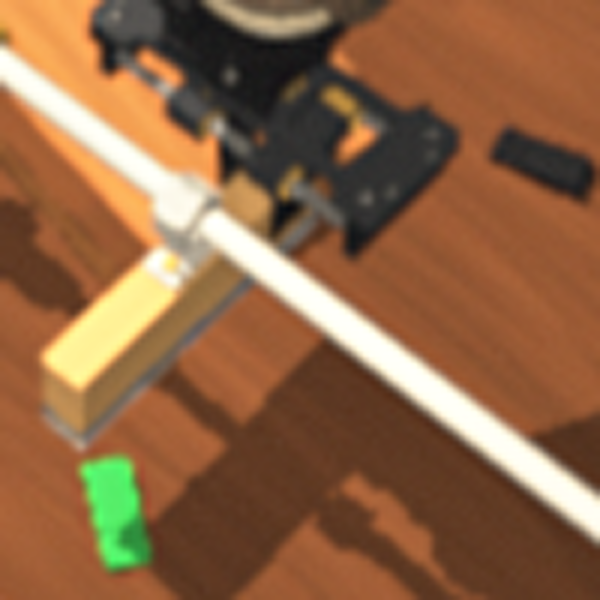

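The hook is seated over the rail: it straddles the bar at (190,205), and contact is confirmed by fz +7 N at z≈308.8, i.e. a rail axis of ≈190. It sits about 125 mm left of the collar. I'll relieve the load and slide right, with x following the rail's slope.

{"op": "servo_tool", "data": {
  "rows": [20,-0.5,0,0.3,0,20,-0.5,0,0.6,0,20,-0.5,0,0.6,0]
}}

```text
time_s: 17.55
tool_pos: [567.6, 140.8, 308.6]
tool_rot: [-0.065, 3.14, 0.0]
ft_force: [1.8, 0.7, 1.0]
width: 26.0
finger_force: 54.9
```

{"op": "servo_tool", "data": {
  "rows": [20,0.2,-4,0,0,20,0.5,-12,0,0,20,0.8,-20,0,0,20,1.1,-28,0,0,20,1.4,-35,0,0]
}}

```text
time_s: 17.97
tool_pos: [569.0, 104.8, 308.7]
tool_rot: [-0.064, 3.14, 0.0]
ft_force: [3.1, 3.8, 0.1]
width: 25.4
finger_force: 54.9
```

{"op": "servo_tool", "data": {
  "rows": [20,0.3,-8,0,0,20,0.6,-16,0,0,20,1,-24,0,0,20,1.3,-32,0,0,20,1.5,-36,0,0]
}}

```text
time_s: 18.38
tool_pos: [570.5, 68.6, 308.7]
tool_rot: [-0.064, 3.14, 0.0]
ft_force: [4.4, 3.1, 1.3]
width: 25.8
finger_force: 55.0
```

{"op": "servo_tool", "data": {
  "rows": [20,0.5,-4,0.3,0,20,0.8,-12,0.4,0,20,1.2,-20,0.4,0,20,1.6,-28,0.4,0,20,2,-36,0.4,0]
}}

```text
time_s: 18.8
tool_pos: [572.2, 33.0, 308.8]
tool_rot: [0.065, -3.14, -0.0]
ft_force: [1.2, 2.0, 0.4]
width: 25.5
finger_force: 54.9
```

{"op": "servo_tool", "data": {
  "rows": [20,0.1,-2,0,0,20,0.2,-4,0,0,20,0.3,-6,0,0,20,0.35,-8,0,0,20,0.4,-9,0,0]
}}

```text
time_s: 19.22
tool_pos: [572.6, 24.7, 308.8]
tool_rot: [0.065, -3.14, -0.0]
ft_force: [-0.0, 1.8, -0.6]
width: 25.4
finger_force: 54.9
```

{"op": "servo_tool", "data": {
  "rows": [20,0.05,-1,0,0,20,0.1,-2,0,0,20,0.15,-3,0,0,20,0.2,-4,0,0,20,0.2,-4.5,0,0]
}}

```text
time_s: 19.63
tool_pos: [572.8, 20.2, 308.9]
tool_rot: [0.065, -3.14, -0.0]
ft_force: [-1.6, 1.0, -1.3]
width: 25.8
finger_force: 54.9
```

{"op": "servo_tool", "data": {
  "rows": [20,0,-0.5,0,0,20,0,-1,0,0,20,0.1,-1.5,0,0,20,0.1,-1.5,0,0]
}}

```text
time_s: 19.97
tool_pos: [573.0, 18.8, 308.9]
tool_rot: [0.065, -3.141, -0.0]
ft_force: [-1.1, 0.3, -2.0]
width: 25.8
finger_force: 54.9
```

{"op": "servo_tool", "data": {
  "rows": [20,0,-0.4,0,0,20,0,-0.8,0,0,20,0,-1,0,0,20,0,-1,0,0]
}}

```text
time_s: 20.3
tool_pos: [573.0, 18.2, 309.0]
tool_rot: [0.065, -3.141, -0.001]
ft_force: [-2.2, 4.8, -1.2]
width: 25.7
finger_force: 55.0
```

{"op": "servo_tool", "data": {
  "rows": [20,0,-0.4,0,0,20,0,-0.8,0,0,20,0,-0.8,0,0]
}}

```text
time_s: 20.55
tool_pos: [573.0, 17.8, 308.9]
tool_rot: [0.066, -3.141, -0.002]
ft_force: [-1.5, 10.5, -0.1]
width: 25.4
finger_force: 55.0
```

{"op": "servo_tool", "data": {
  "rows": [20,0,-0.3,0,0,20,0,-0.6,0,0,20,0,-0.6,0,0]
}}

```text
time_s: 20.8
tool_pos: [573.0, 17.5, 308.9]
tool_rot: [0.067, -3.141, -0.002]
ft_force: [-0.5, 11.2, -2.3]
width: 25.6
finger_force: 55.0
```

Contact: the hook is at the collar, at 11 N and below the slip limit. I stepped further than I should have, so I'll back off at once and compare the force against position to check for slip.

{"op": "servo_tool", "data": {
  "rows": [20,0,0.3,0,0,20,0,0.6,0,0,20,0,0.6,0,0]
}}

```text
time_s: 21.05
tool_pos: [573.0, 17.8, 308.9]
tool_rot: [0.066, -3.141, -0.001]
ft_force: [-1.3, 8.1, -0.9]
width: 25.9
finger_force: 55.0
```

{"op": "servo_tool", "data": {
  "rows": [20,0,0.4,0,0,20,0,0.6,0,0,20,0,0.6,0,0]
}}

```text
time_s: 21.3
tool_pos: [573.0, 18.0, 308.9]
tool_rot: [0.065, -3.141, -0.001]
ft_force: [-1.7, 6.7, -1.9]
width: 25.8
finger_force: 55.0
```

```bash
python3 - <<'E'
from h import *
s=read_state();print(s['tool_pos'],s['ft_force'],s['torque'])
t=cam('top')['img'];o=np.load('top0.npy')
def edge(im):
    p=im[157:165,248:266].astype(float).mean(0); sat=p.max(1)-p.min(1); return sat.round(0).tolist()
print(edge(o));print(edge(t))
E
```

```text
[572.9966477   17.96439778 308.93211071] [-1.70067364  6.73992419 -1.88465145] [0.70822066 0.20756613 0.3346379 ]
[40.0, 39.0, 40.0, 40.0, 38.0, 31.0, 96.0, 161.0, 154.0, 155.0, 162.0, 130.0, 22.0, 37.0, 38.0, 38.0, 38.0, 38.0]
[37.0, 36.0, 38.0, 39.0, 40.0, 41.0, 42.0, 45.0, 46.0, 46.0, 48.0, 46.0, 44.0, 44.0, 39.0, 36.0, 29.0, 28.0]
```

The return follows the same force–position line (8.1 N at 17.8, 6.7 N at 18.0), so there's no noticeable slip. Relaxing to a light touch and seating the weight on the rail.

{"op": "servo_tool", "data": {
  "rows": [20,-0.1,0.3,0,0,20,-0.1,0.6,0,0,20,-0.2,0.6,-0.3,0,20,-0.2,0.6,-0.5,0,20,-0.2,0.6,-0.5,0]
}}

```text
time_s: 21.77
tool_pos: [572.9, 18.2, 308.8]
tool_rot: [-0.065, 3.14, 0.0]
ft_force: [-0.9, 3.1, 1.5]
width: 25.9
finger_force: 54.9
```

{"op": "servo_tool", "data": {
  "rows": [30,0,0,0,0,34,0,0,0,0,38,0,0,0,0,42,0,0,0,0,46,0,0,0,0]
}}

```text
time_s: 22.18
tool_pos: [572.9, 18.1, 308.5]
tool_rot: [-0.065, 3.141, -0.0]
ft_force: [-1.0, 0.3, -0.3]
width: 43.5
finger_force: 0.0
```

{"op": "servo_tool", "data": {
  "rows": [60,0,0,0,0,60,0,0,0,0,60,0,0,0,0,60,0,0,0,0,60,0,0,0,0]
}}

```text
time_s: 22.6
tool_pos: [572.8, 18.2, 308.5]
tool_rot: [-0.065, 3.141, 0.0]
ft_force: [-0.1, 0.9, 0.8]
width: 60.1
finger_force: 0.0
```

```bash
python3 - <<'E'
from h import *
s=read_state();print(s['time_s'],s['tool_pos'],s['ft_force'],s['width'])
c=cam('scene')
a=cv2.resize(c['img'][150:260,180:310,::-1],(709,600),interpolation=cv2.INTER_CUBIC);cv2.imwrite('pics/rel.png',a)
E
```

```text
22.6 [572.84058691  18.23935857 308.48716099] [-0.12020852  0.9491011   0.75678528] 60.113334217256806
```

View pics/rel.png

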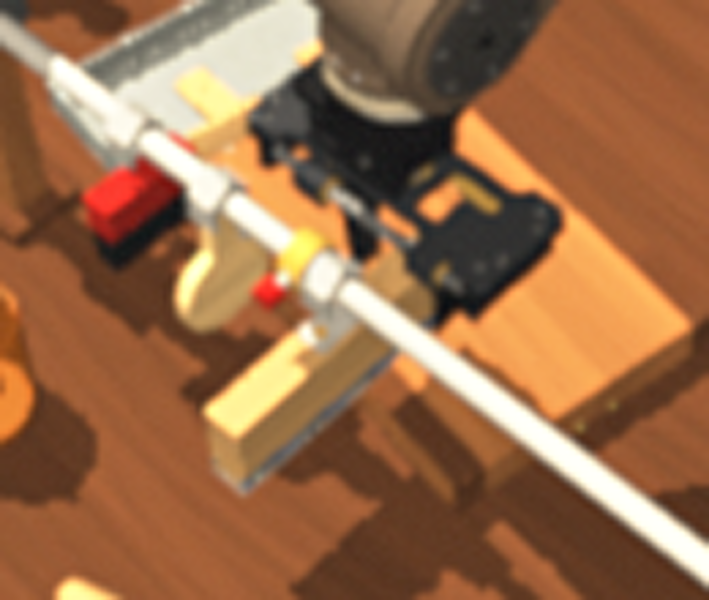

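The scraper hangs level on the rail at (325,280), with its strap against the collar at (300,250) and the fingers open and clear. Withdrawing straight up, then back.

{"op": "servo_tool", "data": {
  "rows": [60,0,0,6,0,60,0,0,18,0,60,0,0,35,0,60,0,0,60,0,60,0,0,90,0]
}}

```text
time_s: 23.07
tool_pos: [572.6, 18.2, 398.9]
tool_rot: [0.065, -3.139, -0.001]
ft_force: [-0.6, -0.5, 0.5]
width: 60.3
finger_force: 0.0
```

{"op": "servo_tool", "data": {
  "rows": [60,-15,0,20,0,60,-40,20,20,0,60,-60,50,20,0,60,-80,80,20,0,60,-100,110,20,0]
}}

```text
time_s: 23.48
tool_pos: [471.6, 129.0, 419.1]
tool_rot: [-0.063, 3.14, 0.0]
ft_force: [-0.3, -0.3, 0.2]
width: 60.0
finger_force: 0.0
```

{"op": "servo_tool", "data": {
  "rows": [60,0,35,0,0,60,0,70,0,0,60,0,105,0,0,60,0,140,0,0,60,0,170,0,0]
}}

```text
time_s: 23.9
tool_pos: [472.3, 300.3, 419.1]
tool_rot: [-0.066, 3.14, 0.001]
ft_force: [0.1, -1.1, -0.3]
width: 59.9
finger_force: 0.0
```

```bash
python3 - <<'E'
from h import *
s=read_state();print(s['time_s'],s['tool_pos'],s['ft_force'])
c=cam('scene');t=cam('top');o=np.load('top0.npy');so=np.load('scene0.npy')
def m(im): 
    h=cv2.cvtColor(im,cv2.COLOR_RGB2HSV);return cv2.inRange(h,(18,150,120),(32,255,255))
for n,x,y,r in(('top',o,t['img'],(150,170,245,270)),('scene',so,c['img'],(180,215,215,250))):
    for im in(x,y):
        k=np.argwhere(m(im[r[0]:r[1],r[2]:r[3]]));print(n,len(k),k.mean(0).round(2),k.min(0),k.max(0))
a=cv2.resize(c['img'][130:260,170:310,::-1],(400,371),interpolation=cv2.INTER_CUBIC);b=cv2.resize(t['img'][130:260,215:355,::-1],(400,371),interpolation=cv2.INTER_CUBIC)
cv2.imwrite('pics/fin.png',np.hstack([a,b]))
E
```

```text
23.9 [472.31626534 300.34033139 419.08067356] [ 0.09252861 -1.06082457 -0.31985222]
top 50 [10.   11.76] [5 9] [15 14]
top 53 [10.08 11.51] [4 2] [15 14]
scene 47 [15.49 20.98] [ 2 16] [22 29]
scene 27 [15.3  20.04] [11 16] [20 24]
```

View pics/fin.png

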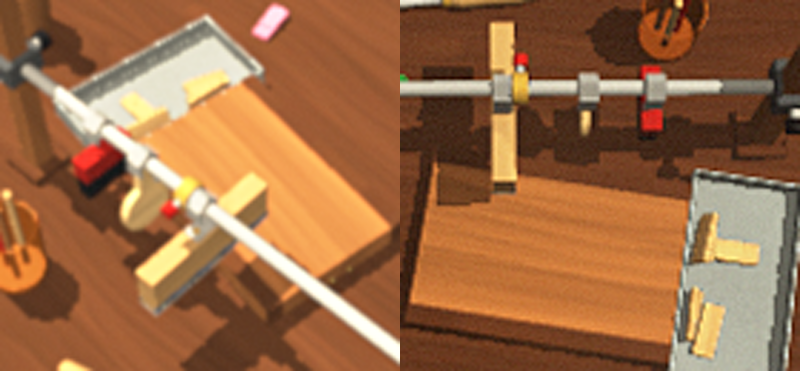

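The final views show the scraper hanging straight at top-crop (503,90) against the collar at (520,88). The collar's columns are unchanged, the template and brush are undisturbed, and all four chips are in the tray.

{"op": "servo_tool", "data": {
  "rows": [60,0,0,0,0,60,0,0,0,0,60,0,0,0,0,60,0,0,0,0,60,0,0,0,0]
}}

```text
time_s: 24.42
tool_pos: [473.0, 297.4, 418.7]
tool_rot: [-0.063, 3.141, 0.0]
ft_force: [1.6, 0.4, -0.3]
width: 59.9
finger_force: 0.0
```

```bash
python3 -c "
from bench import *
print(sign_off())"
```

```text
the job is handed in; nothing more can be done
None
```

The job is handed in at 24.4 s: all four chips are in the tray, and the scraper hangs by itself on the rail against the collar; contact peaked at about 11 N by the wrist readings (slip limit about 12 N), and the final pictures show no collar shift.

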